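# Change the bench bender's lever end for end

### The arm

A 7-joint arm with a two-finger parallel gripper is mounted at the origin on the work surface. World frame = base frame: x ahead of the robot, y to its left, z up, the work surface at z = 0. Lengths are in mm, angles in rad, forces in N, time in s.
With the tool pointing down it reaches from about 375 to 925 mm from the base axis. Payload 3.1 kg.
Tool frame: the origin (TCP) lies midway between the tips of the shut fingers; the grasp point (between the pads) lies 19 mm behind it; y points along the fingers, x is the direction in which the jaws open and shut, and the axes are right-handed (so a half turn about y gives the same grasp; the last joint's range is limited). The gripper opens to 85 mm and grips with 20 to 120 N. Pads are 22 mm wide; open, the fingers measure 114 mm over their backs; the gripper's body (76 mm by 85 mm) begins 54 mm behind the grasp point. The pads swing forward as they close: fully open they stand 13 mm farther back than shut.
Start: joints at [1.055, 0.383, 0.044, 1.598, -0.018, 1.161, -0.05], TCP at [263.757, -594.083, 191.669] pointing down, gripper open.
Joint ranges: [-2.61, 2.61], [-0.41, 2.15], [-1.48, 1.57], [0, 2.5], [-1.57, 4.71], [0.05, 1.97], [-2.85, 2.85]. Speed limits (rad/s): [2.79, 2.79, 3.14, 3.14, 3.14, 3.14, 3.14].

### API

Orientations are given as a unit quaternion [w, x, y, z].
In Python, from cell import get_obs, get_image, finish_job gives the robot as it stands. The module is installed in compiled form; this text tells all that it offers.
- The arm moves only by the tool apply_moves, never from a script. Its argument "increments" is a list of rows, each an object with "jaw": the finger opening in mm, from 0 to 85.4; "travel": the shift along the tool's x, y, z in mm, a list of three; "angular": the turn, a rotation vector about the tool's x, y, z in rad, a list of three. A call has 1 to 8 rows; each row shifts and turns the pose as measured when the row begins, along the tool's axes as they then stand; what a row does not reach is not made up. A row lasts 1/10 s, in which the tool goes at most 50 mm and 8.59 degrees, less where a joint would pass 70% of its speed; a pose out of reach is approached as far as the arm can. A call with a gripper value outside its range is refused whole. The fingers move at their own pace and stop on an object; the grip force is fixed at half the most. Time passes only in rows, so rows that do not move let the fingers close. It gives the time, the measured TCP pose, the force and the opening at its end, in the units of the state.
- get_obs(): the state, without advancing time (a new reading comes with each control period).
- get_image(name): name is "scene" or "side" or "wrist"; returns a dict with "frame" (400x640x3 uint8, red, green, blue), "z_map" (400x640 float32, mm along the optical axis (not along the pixel's ray), 0 where there is no reading), "fovy" (degrees; the focal length in pixels is half the picture's height over the tangent of half this angle, whatever the lens; pixels are square), "cx", "cy" (the principal point, pixels), "cam_to_world" (4x4, takes a point from camera to world coordinates); the wrist camera has in their place "hand_eye" (4x4, takes a point from camera to tool coordinates, whose origin is the TCP and whose axes are the tool frame's). Camera axes: x right, y down, z forward; pixel columns grow to the right and rows downward; lengths in mm; the calibration is good to about 2 mm. A picture is of the moment at which its call begins: read the wrist's pose just before it.
- finish_job(): hands the job in, once; it reports no verdict.
The state is a dict: "time_s": time; "joint_pos": joint angles; "dq": joint speeds; "effort": joint torques, N m; "position": TCP position; "tool_rot": TCP orientation; "contact_force": force on the tool from outside, world axes, zero at the start; "wrist_torque": the same for the moment, N m; "opening": finger opening in mm.
Only numpy, scipy, OpenCV 4.12 (cv2) and the standard library are available. Lean on these libraries where they do the work, as an engineer would, in place of code of your own. Each camera call takes 0.05 s, during which the arm holds its last target. There are 200 camera calls.

### The job

Change the strip bender over from wire to strip: lift its lever off the pivot pin, turn it end for end, and lower it gently back on, so that the broad square head is now on the pin with the lever lying flat and fully down, rollers underneath. Then push the lever round until its side rests flush against the clamp block, and leave it there. Do not disturb the other things on the bench.

Things in the scene. Friction and masses are not known exactly. Their poses are not given: they have to be found in the camera images.
- bender: Bench bender bolted to the bench: grey plate 285 x 205 x 10 mm (its frame: x -125..160, y -45..160 mm). Origin at bench height on the axis of the upright pivot pin, z up. Round that axis stands a fixed former drum, 44 mm across, flat top 36 mm above the bench. Between drum and track only the plate (top at 10 mm) lies under the lever.
- track_mid (a point): Middle of the dark arc track that carries the lever's free end, on its top face, 36 mm above the bench. The track is concentric with the pin, radius 128 to 148 mm, and runs from about 4 to 142 degrees, counted from the bender's x axis towards its y axis.
- pin_foot (a point): Foot of the pivot pin: on the pin axis at the drum's top face, 36 mm above the bench; same axes as the bender. The pin is 12 mm in diameter, stands 24 mm above the drum, and its top 8 mm taper to 6 mm.
- lever: Loose steel lever lying flat, 182 mm long, 0.34 to 0.53 kg: bar 28 mm wide, 10 mm thick, a 16 mm hole (eye) near each end, 140 mm apart. Origin: centre of the plain end's eye, underside; x along the bar to the broad end, z up. Bar ends at x = -20 mm. Centre of mass at x = 78 mm. At the start the plain eye is on the pin, underside 36 mm above the bench, lever well away from the clamp block.
- broad_eye (a point): Centre of the eye in the lever's broad head, on the underside (lever frame x = 140 mm); axes as the lever. The square head is 44 mm long (lever x 118..162 mm), 40 mm wide, as thick as the bar; the other end is no wider than the bar. When seated this point coincides with pin_foot.
- lever_mid (a point): Middle of the lever bar, halfway between the eyes, at half thickness (lever frame 70, 0, 5 mm). Two dark rollers hang 22 mm below the bar's underside: a thin one, 12 mm across, at lever x = 31 mm and a thick one, 20 mm across, at x = 101 mm; their rivet heads show 2 mm above the bar.
- clamp: Strip clamp fixed on the bender plate. Origin on the pin axis at bench height, z up; its x axis points from the pin along the direction in which the lever finally lies. Low jaws (34 mm high) stand beside the drum at y below -16 mm, under the lever's level. Outboard a screw with an upright tommy bar (at x 122, y -35 mm) reaches 81 mm above the bench.
- clamp_face (a point): Middle of the clamp block's stop face (clamp frame 73, -14, 41 mm); axes as the clamp. The steel block (clamp x 42..104, y -56..-14 mm, up to 64 mm above the bench) stops the lever: the face looks to the clamp's +y and the lever's side comes against it from there, swinging easily on oiled steel (1 to 2 N at the free end), its centre line then along the clamp's x axis.
- strip: Bystander: brass strip blank 150 x 20 x 5 mm lying on the bench beside the bender plate's -y edge.
- spare_roller: Bystander: dark steel roller, 22 mm across and 22 mm high, standing on the far corner of the bender plate outside the track.
- hammer: Bystander: hammer 220 mm long lying on the right of the bench.
- cuff: Bystander: finished C-shaped brass cuff, 60 mm across, 20 mm high, on the right of the bench.
- pliers: Bystander: pliers 160 mm long with black grips, lying on the left, nearer the robot.
- flux_jar: Bystander: amber jar, 60 mm across, 70 mm high, at the right rear.
- tweezers: Bystander: steel cross-lock tweezers 150 mm long lying on the pale soldering board at the left.
Not all that is in view belongs to the job. What is shaped like the lever but pink is not meant.

How it is judged (in metres and radians):
On the way, in this order (a step that is already met when the one before it is completed fails the run):
1. the lever is lifted clear of the pin (z of lever in the frame of pin_foot above 0.026 m), for 0.1 s.
2. the lever is back down on the pin with its broad head (distance between broad_eye and pin_foot below 0.005 m and angle between lever's own z axis and vertical below 0.06 rad), for 0.2 s.
At the end, for the whole second after the job is handed in: The broad head's eye is on the pin, its underside centre within 5 mm of the pin's foot; the lever lies flat (within 0.05 rad), rollers down; its side lies along the clamp block's face within 0.06 rad and with a gap under 4 mm at mid-lever; it is at rest and released (distance between broad_eye and pin_foot below 0.005 m and angle between lever's own z axis and vertical below 0.05 rad and angle between the x axis of lever and the x axis of clamp, either way round below 0.06 rad and x of lever_mid in the frame of clamp above 0.05 m and y of lever_mid in the frame of clamp below 0.004 m and linear speed of lever below 0.02 m/s); the robot touches nothing.
It fails at once if the lever is dropped onto the pin from more than about 20 mm instead of being lowered (distance between broad_eye and pin_foot below 0.03 m and linear speed of lever above 0.6 m/s).
It fails at once if another thing on the bench is moved by more than 30 mm (distance of any of strip, spare_roller, hammer, cuff, pliers, flux_jar, tweezers from where it was at the start of the episode above 0.03 m).
It also fails if it takes over 58 s, if anything falls off the work surface, if the arm or the gripper's body presses on something with over 40 N, if the wrist force passes 120 N, or if a joint passes its speed limit or range.

## Working session

There is one attempt and no reset: what is moved stays moved. The work goes in short steps, Python scripts to look and compute and a tool call to move; the robot and the scene stay as the last step left them, time stands still between calls to the robot, and variables do not carry over. Pictures are saved under pics/ and viewed, about 8 in all and at most 12, crops included, and the job is handed in when it is done.

Besides the shell and the picture viewer there is one more tool, called after "Call:" as name(argument=value, ...), one argument or row to a line, values as JSON. apply_moves: Moves the arm, as the interface text tells. Its arguments: {"type":"object","properties":{"increments":{"type":"array"}},"required":["increments"]}

```bash
mkdir -p pics; cat > h.py <<'E'
import numpy as np, cv2
from cell import get_obs, get_image
from scipy.spatial.transform import Rotation as R
def pose():
    o=get_obs(); q=o["tool_rot"]
    T=np.eye(4); T[:3,:3]=R.from_quat([q[1],q[2],q[3],q[0]]).as_matrix(); T[:3,3]=o["position"]; return T,o
def grab(n):
    T,o=pose(); d=get_image(n)
    d["M"]=np.array(d["cam_to_world"]) if n!="wrist" else T@np.array(d["hand_eye"])
    d["f"]=200/np.tan(np.radians(d["fovy"])/2); return d
def ray(d,u,v,z):
    c=d["M"][:3,:3]@np.array([(u-d["cx"])/d["f"],(v-d["cy"])/d["f"],1]); p=d["M"][:3,3]
    return p+c*(z-p[2])/c[2]
def pts(d):
    v,u=np.mgrid[:400,:640]; z=d["z_map"]
    P=np.stack([(u-d["cx"])/d["f"]*z,(v-d["cy"])/d["f"]*z,z],-1)
    P=P@d["M"][:3,:3].T+d["M"][:3,3]; P[z==0]=np.nan; return P
def save(d,n): 
    cv2.imwrite(f"pics/{n}.png",d["frame"][:,:,::-1]); np.savez(f"pics/{n}.npz",**{k:d[k] for k in("frame","z_map","M","f","cx","cy")})
E
python3 - <<'E'
from h import *
for n in("scene","side"):
    d=grab(n); save(d,n); print(n,d["M"].round(2).tolist(),d["f"],d["cx"],d["cy"])
print(get_obs())
E
```

```text
scene [[0.61, 0.45, -0.66, 1274.54], [0.79, -0.36, 0.49, -615.39], [-0.02, -0.82, -0.58, 775.93], [0.0, 0.0, 0.0, 1.0]] 408.08579718205425 323.8516745347011 197.78567835122755
side [[-0.98, -0.14, 0.13, 314.53], [-0.19, 0.74, -0.64, 828.49], [-0.01, -0.65, -0.76, 1047.98], [0.0, 0.0, 0.0, 1.0]] 383.55663558067937 325.34639195428946 195.1672621706684
{'time_s': 0.1, 'joint_pos': array([ 1.0551807 ,  0.38372948,  0.0438357 ,  1.59945487, -0.01794094,
        1.16118556, -0.04991834]), 'dq': array([ 0.00031209, -0.00086876, -0.00025613, -0.00334707,  0.00095362,
        0.00037009,  0.00085666]), 'effort': array([ 2.49487981e-03, -4.34728432e+01,  1.02933638e+00, -2.50453395e+01,
        1.08692390e-02,  5.53072197e-03,  7.74467424e-06]), 'position': array([ 263.36335111, -593.20284393,  190.41063054]), 'tool_rot': array([ 0.5932669 , -0.59239935,  0.38614262, -0.38469633]), 'contact_force': array([ 0.13084736,  0.59861378, -0.48296944]), 'wrist_torque': array([ 0.015461  , -0.04965045, -0.01086037]), 'opening': 85.24360931789636}
```

View pics/scene.png

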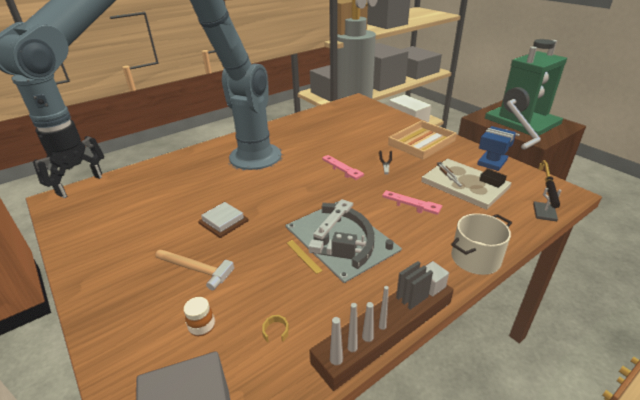

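View pics/side.png

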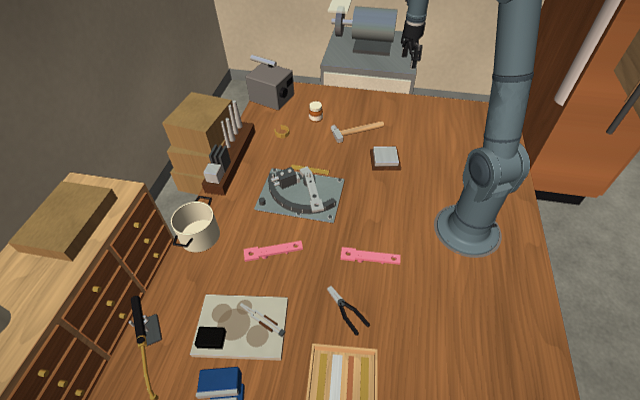

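The grey steel lever is at scene (333,226) / side (313,190). Its lookalikes are the pink ones at scene (342,167) and (412,202), which side shows at (370,256) and (273,250), so I choose the grey one. Next is a close crop of both views.

```bash
python3 - <<'E'
import cv2,numpy as np
a=cv2.imread("pics/scene.png")[190:285,275:405]; b=cv2.imread("pics/side.png")[155:225,245:355]
a=cv2.resize(a,(780,570)[:2],interpolation=cv2.INTER_CUBIC)
cv2.imwrite("pics/c1.png",a)
b=cv2.resize(b,None,fx=7,fy=7,interpolation=cv2.INTER_CUBIC); cv2.imwrite("pics/c2.png",b)
E
```

```text
(no output)
```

View pics/c1.png

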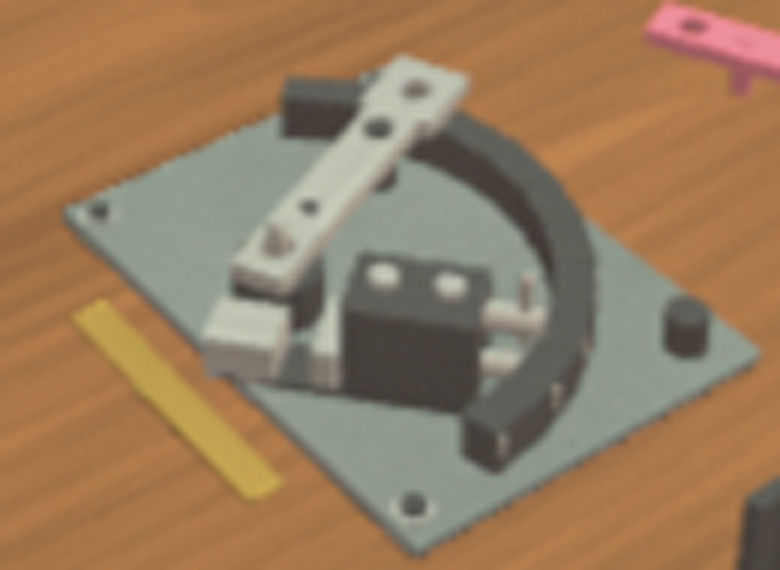

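View pics/c2.png

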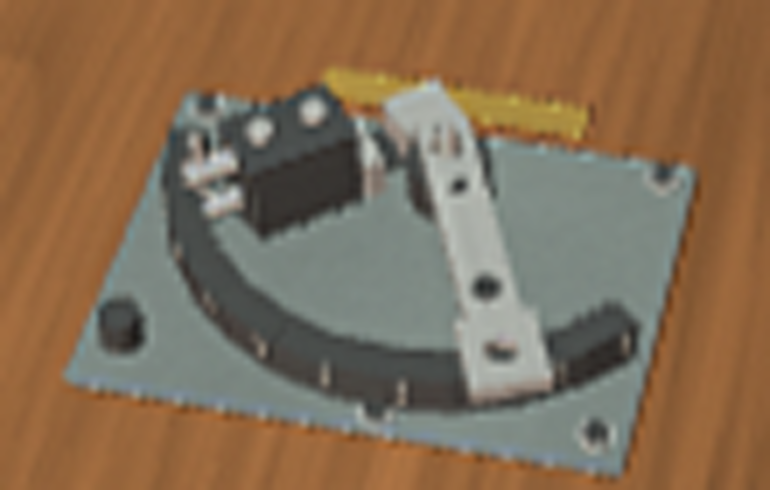

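Both crops show the grey lever with its plain end on the pin: c1 (278,240), c2 (447,138). The broad head rests on the track at c1 (417,90), c2 (500,350), and the block stands at c1 (415,320).

```bash
python3 - <<'E'
from h import *
S=dict(np.load("pics/scene.npz"));D=dict(np.load("pics/side.npz"))
def P1(u,v,z): return ray(S,274.6+u/6,189.6+v/6,z)
def P2(u,v,z): return ray(D,244.6+u/7,154.6+v/7,z)
for n,a,b,z in [("pintop",(272,228),(447,135),60),("thin",(310,207),(458,185),48),("thick",(378,127),(486,288),48),("broad",(417,90),(500,350),46),
 ("scr1",(382,275),(312,108),66),("scr2",(452,285),(259,129),66),("tommy",(525,275),(195,140),81),("spare",(686,308),(122,305),32)]:
    print(n,P1(*a,z).round(1),P2(*b,z).round(1))
# plate corners z=10
for n,a in [("A",(66,210)),("B",(418,548)),("C",(758,350))]: print(n,P1(*a,10).round(1))
for n,b in [("a",(190,95)),("b",(692,165)),("c",(622,472)),("d",(68,378))]: print(n,P2(*b,10).round(1))
for d,n in((S,"scene"),(D,"side")):
    Q=pts(d); 
    m=(abs(Q[...,0]-600)<400)
    g=d["frame"].astype(int); 
    for lo,hi in((43,50),(60,67)):
        s=(Q[...,2]>lo)&(Q[...,2]<hi)&(abs(g.max(-1)-g.min(-1))<25)
        s[:, :240]=0; s[:,410:]=0; s[:150]=0; s[290:]=0
        print(n,lo,s.sum(),np.nanmedian(Q[s],0).round(1) if s.any() else "", np.nanmin(Q[s],0).round(), np.nanmax(Q[s],0).round())
E
```

```text
pintop [ 567.8 -107.9   60. ] [561.6 -96.9  60. ]
thin [554.8 -76.1  48. ] [551.4 -74.7  48. ]
thick [526.3 -11.9  48. ] [523.   -9.6  48. ]
broad [512.5  24.4  46. ] [508.5  26.2  46. ]
scr1 [630.5 -93.7  66. ] [632.4 -97.4  66. ]
scr2 [655.  -73.8  66. ] [655.3 -77.9  66. ]
tommy [682.8 -56.3  81. ] [679.5 -50.8  81. ]
spare [703.9  24.9  32. ] [702.1  21.2  32. ]
A [ 443.2 -143.9   10. ]
B [ 725.5 -151.1   10. ]
C [728.3  49.   10. ]
a [ 718.5 -147.7   10. ]
b [ 441.3 -145.9   10. ]
c [442.1  61.1  10. ]
d [722.8  54.5  10. ]
scene 43 472 [536.3 -47.1  45.3] [   7. -128.   43.] [685.  47.  50.]
scene 60 237 [646.4 -85.7  63. ] [  58. -118.   60.] [687. -32.  67.]
side 43 332 [531.5 -27.5  46.2] [ 483. -120.   43.] [678.  55.  50.]
side 60 126 [645.  -76.1  64.1] [ 560. -116.   60.] [683. -42.  67.]
```

Measurements agree with the given sizes: pin ≈ (566,-103), lever at about 113° (rivets 70 apart), and clamp axis at about 39°. I will plan the approach to a point above the lever.

```bash
cat >> h.py <<'E'
def plan(xyz,yaw,n,jaw,k=None):
    "rows from the present pose to xyz (mm), yaw of tool x (deg), tool y down, in n equal rows"
    T,o=pose(); R0=T[:3,:3]; y0=np.degrees(np.arctan2(R0[1,0],R0[0,0])); c,s=np.cos(np.radians(yaw)),np.sin(np.radians(yaw))
    R1=np.array([[c,0,-s],[s,0,c],[0,-1,0]]); dw=R.from_matrix(R1@R0.T).as_rotvec()
    print("at",T[:3,3].round(1),"yaw",y0.round(2),"F",o["contact_force"].round(1),"open",round(o["opening"],1),"t",round(o["time_s"],2),"q",o["joint_pos"].round(2))
    Rk=R0
    for i in range(n):
        t=Rk.T@(np.array(xyz)-T[:3,3])/n; a=Rk.T@dw/n
        print('{"jaw":%g,"travel":[%.1f,%.1f,%.1f],"angular":[%.3f,%.3f,%.3f]}'%((jaw,)+tuple(t+0.)+tuple(a)),end=",")
        Rk=R.from_rotvec(dw/n).as_matrix()@Rk
        if i%8==7: print()
E
python3 -c "
from h import *
plan([535,-32,200],-157,16,85)"
```

```text
at [ 263.4 -593.2  190.4] yaw -66.06 F [ 0.1  0.6 -0.5] open 85.2 t 0.1 q [ 1.06  0.38  0.04  1.6  -0.02  1.16 -0.05]
{"jaw":85,"travel":[-25.2,-0.5,29.8],"angular":[0.000,0.099,-0.000]},{"jaw":85,"travel":[-28.0,-0.5,27.1],"angular":[0.000,0.099,-0.000]},{"jaw":85,"travel":[-30.5,-0.5,24.2],"angular":[0.000,0.099,-0.000]},{"jaw":85,"travel":[-32.8,-0.5,21.1],"angular":[0.000,0.099,-0.000]},{"jaw":85,"travel":[-34.7,-0.5,17.7],"angular":[0.000,0.099,-0.000]},{"jaw":85,"travel":[-36.3,-0.5,14.2],"angular":[0.000,0.099,-0.000]},{"jaw":85,"travel":[-37.5,-0.5,10.5],"angular":[0.000,0.099,-0.000]},{"jaw":85,"travel":[-38.4,-0.6,6.8],"angular":[0.000,0.099,-0.000]},
{"jaw":85,"travel":[-38.9,-0.6,2.9],"angular":[0.000,0.099,-0.000]},{"jaw":85,"travel":[-39.0,-0.6,-0.9],"angular":[0.000,0.099,-0.000]},{"jaw":85,"travel":[-38.7,-0.6,-4.8],"angular":[0.000,0.099,-0.000]},{"jaw":85,"travel":[-38.0,-0.6,-8.6],"angular":[0.000,0.099,-0.000]},{"jaw":85,"travel":[-37.0,-0.6,-12.3],"angular":[0.000,0.099,-0.000]},{"jaw":85,"travel":[-35.6,-0.6,-15.9],"angular":[0.000,0.099,-0.000]},{"jaw":85,"travel":[-33.8,-0.6,-19.4],"angular":[0.000,0.099,-0.000]},{"jaw":85,"travel":[-31.7,-0.6,-22.6],"angular":[0.000,0.099,-0.000]},
```

Call:
apply_moves(
  increments=[
    {"jaw": 85, "travel": [-25, -0.5, 30], "angular": [0, 0.1, 0]},
    {"jaw": 85, "travel": [-28, -0.5, 27], "angular": [0, 0.1, 0]},
    {"jaw": 85, "travel": [-30.5, -0.5, 24], "angular": [0, 0.1, 0]},
    {"jaw": 85, "travel": [-33, -0.5, 21], "angular": [0, 0.1, 0]},
    {"jaw": 85, "travel": [-35, -0.5, 18], "angular": [0, 0.1, 0]},
    {"jaw": 85, "travel": [-36, -0.5, 14], "angular": [0, 0.1, 0]},
    {"jaw": 85, "travel": [-37.5, -0.5, 10.5], "angular": [0, 0.1, 0]},
    {"jaw": 85, "travel": [-38.5, -0.5, 7], "angular": [0, 0.1, 0]},
  ],
)

```text
time_s: 0.9
position: [400.5, -310.6, 188.6]
tool_rot: [0.379, -0.384, 0.599, -0.592]
contact_force: [0.9, 0.3, -1.0]
opening: 84.8
```

```bash
python3 -c "
from h import *
plan([535,-32,200],-157,8,85)"
```

```text
at [ 400.5 -310.6  188.6] yaw -114.72 F [ 0.9  0.3 -1. ] open 84.8 t 0.9 q [ 0.62  0.13 -0.04  1.93  0.01  1.1  -1.43]
{"jaw":85,"travel":[-38.7,-1.4,0.7],"angular":[0.001,0.092,0.001]},{"jaw":85,"travel":[-38.6,-1.4,-2.9],"angular":[0.001,0.092,0.001]},{"jaw":85,"travel":[-38.1,-1.4,-6.4],"angular":[0.001,0.092,0.001]},{"jaw":85,"travel":[-37.4,-1.4,-9.9],"angular":[0.001,0.092,0.001]},{"jaw":85,"travel":[-36.3,-1.4,-13.3],"angular":[0.001,0.092,0.001]},{"jaw":85,"travel":[-34.9,-1.4,-16.6],"angular":[0.001,0.092,0.001]},{"jaw":85,"travel":[-33.3,-1.4,-19.7],"angular":[0.001,0.092,0.001]},{"jaw":85,"travel":[-31.3,-1.4,-22.7],"angular":[0.001,0.092,0.001]},
```

```bash
python3 -c "
from h import *
plan([532,-35,190],-150,7,85)"
```

```text
at [ 400.5 -310.6  188.6] yaw -114.72 F [ 0.9  0.3 -1. ] open 84.8 t 0.9 q [ 0.62  0.13 -0.04  1.93  0.01  1.1  -1.43]
{"jaw":85,"travel":[-43.6,-0.2,0.6],"angular":[0.002,0.088,0.001]},{"jaw":85,"travel":[-43.5,-0.2,-3.2],"angular":[0.002,0.088,0.001]},{"jaw":85,"travel":[-43.0,-0.2,-7.0],"angular":[0.002,0.088,0.001]},{"jaw":85,"travel":[-42.3,-0.2,-10.8],"angular":[0.002,0.088,0.001]},{"jaw":85,"travel":[-41.2,-0.2,-14.5],"angular":[0.002,0.088,0.001]},{"jaw":85,"travel":[-39.7,-0.2,-18.0],"angular":[0.002,0.088,0.001]},{"jaw":85,"travel":[-38.0,-0.2,-21.4],"angular":[0.002,0.088,0.001]},
```

Call:
apply_moves(
  increments=[
    {"jaw": 85, "travel": [-43.5, -0.2, 0.6], "angular": [0.002, 0.088, 0.001]},
    {"jaw": 85, "travel": [-43.5, -0.2, -3.2], "angular": [0.002, 0.088, 0.001]},
    {"jaw": 85, "travel": [-43, -0.2, -7], "angular": [0.002, 0.088, 0.001]},
    {"jaw": 85, "travel": [-42.3, -0.2, -10.8], "angular": [0.002, 0.088, 0.001]},
    {"jaw": 85, "travel": [-41, -0.2, -14.5], "angular": [0.002, 0.088, 0.001]},
    {"jaw": 85, "travel": [-40, -0.2, -18], "angular": [0.002, 0.088, 0.001]},
    {"jaw": 85, "travel": [-38, -0.2, -21.4], "angular": [0.002, 0.088, 0.001]},
    {"jaw": 85, "travel": [0, 0, 0], "angular": [0, 0, 0]},
  ],
)

```text
time_s: 1.7
position: [537.9, -16.5, 187.8]
tool_rot: [0.178, -0.175, 0.686, -0.683]
contact_force: [-0.7, 0.8, -0.3]
opening: 84.9
```

```bash
python3 -c "
from h import *
d=grab('wrist'); save(d,'w1'); print(d['M'].round(2).tolist(),d['f'],d['cx'],d['cy'])
print(np.array(d['hand_eye']).round(2).tolist())
plan([532,-35,190],-150,1,85)"
```

```text
[[-0.88, -0.46, -0.15, 578.34], [-0.48, 0.83, 0.29, -89.77], [-0.0, 0.33, -0.95, 369.63], [0.0, 0.0, 0.0, 1.0]] 340.7816902462352 320.09797281997726 205.7394698023682
[[1.0, -0.0, -0.0, -0.78], [-0.0, -0.32, 0.95, -182.01], [-0.0, -0.95, -0.32, 83.2], [0.0, 0.0, 0.0, 1.0]]
at [536.6 -20.4 187.4] yaw -151.22 F [ 0.1 -0.2 -0.3] open 84.9 t 1.75 q [ 0.2   0.19 -0.26  1.86  0.05  1.1  -2.72]
{"jaw":85,"travel":[11.0,-2.6,10.6],"angular":[0.001,-0.021,-0.001]},
```

View pics/w1.png

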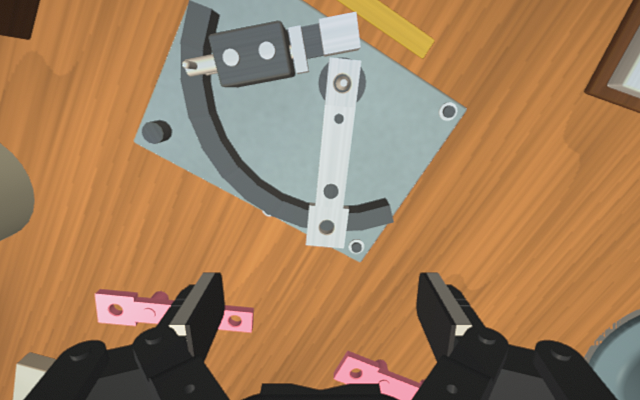

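The wrist view shows the pin at (342,84), the thin rivet at (339,119), the thick rivet at (331,191), the broad eye at (327,227) and the clamp screws at (231,57) and (266,50). I will measure again with the arm at rest.

```bash
cat >> h.py <<'E'
def blob(d,u,v,r,t):
    "centroid of pixels darker than t within r of (u,v)"
    g=cv2.cvtColor(d["frame"],cv2.COLOR_RGB2GRAY); m=np.zeros_like(g); cv2.circle(m,(int(u),int(v)),r,255,-1)
    m=((g<t)&(m>0)).astype(np.uint8); n,l,s,c=cv2.connectedComponentsWithStats(m)
    if n<2: return None
    i=1+np.argmax(s[1:,4]); return c[i],s[i,4]
E
python3 - <<'E'
from h import *
d=grab('wrist'); save(d,'w2'); g=cv2.cvtColor(d["frame"],cv2.COLOR_RGB2GRAY); hsv=cv2.cvtColor(d["frame"],cv2.COLOR_RGB2HSV)
o=get_obs(); print(o["position"],abs(o["dq"]).max())
a=cv2.imread("pics/w1.png",0); (dx,dy),_=cv2.phaseCorrelate(a[:260].astype(np.float32),g[:260].astype(np.float32)); print("shift",dx,dy)
for n,u,v,r,z in(("thin",339,119,9,48),("thick",331,191,10,48),("broad",327,227,11,46),):
    b=blob(d,u+dx,v+dy,r,130); print(n,b, ray(d,*b[0],z).round(1) if b else "")
for n,u,v,z in(("pintop",342,84,60),("scr1",266,50,66),("scr2",231,57,66),("tommy",190,66,81)): print(n,ray(d,u+dx,v+dy,z).round(1))
m=((hsv[...,1]<25)&(g>165)).astype(np.uint8); cs,_=cv2.findContours(m[:270],cv2.RETR_EXTERNAL,cv2.CHAIN_APPROX_NONE)
for c in cs:
    if cv2.contourArea(c)>1500:
        (x,y),wh,an=cv2.minAreaRect(c); print("rect",x,y,wh,an,[ray(d,*p,46).round(1).tolist() for p in cv2.boxPoints(((x,y),wh,an))])
c=g[int(40+dy):int(110+dy),int(300+dx):int(380+dx)]; cv2.imwrite("pics/c3.png",cv2.resize(cv2.cvtColor(d["frame"],cv2.COLOR_RGB2BGR)[int(20+dy):int(120+dy),int(210+dx):int(380+dx)],None,fx=4.5,fy=4.5,interpolation=cv2.INTER_CUBIC)); print(int(210+dx),int(20+dy))
E
```

```text
[535.75275038 -23.76266235 187.22396018] 0.05460490929435109
shift -3.871452401399779 3.263225115307307
thin (array([334.47540984, 121.80327869]), np.int32(61)) [552.2 -74.3  48. ]
thick (array([326.88157895, 193.84868421]), np.int32(152)) [524.6 -10.5  48. ]
broad (array([322.90789474, 229.63157895]), np.int32(152)) [509.2  25.6  46. ]
pintop [ 564.6 -101.6   60. ]
scr1 [632.2 -94.4  66. ]
scr2 [655.1 -75.9  66. ]
tommy [676.9 -55.2  81. ]
rect 332.3384704589844 155.7923126220703 (40.559356689453125, 189.0289306640625) 7.125016689300537 [[520.2, 54.2, 46.0], [586.2, -116.0, 46.0], [553.3, -129.4, 46.0], [480.4, 39.0, 46.0]]
206 23
```

View pics/c3.png

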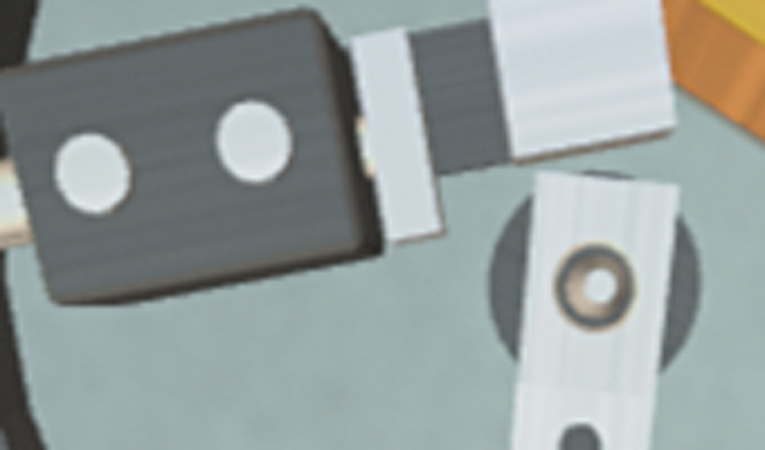

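Pin (564.6,-102.7) and the rivets and broad eye agree within 1 mm. The lever is at 113.4°. I will grasp with the tool yawed a little, at -148°, so the last joint keeps some range. Closing the jaws swings the lever to 122°.

```bash
python3 -c "
from h import *
plan([523.3,-36.6,100],-148,4,85)"
```

```text
at [535.8 -23.8 187.2] yaw -151.44 F [ 0.2 -0.4 -0.1] open 85.2 t 1.8 q [ 0.2   0.19 -0.26  1.86  0.05  1.1  -2.72]
{"jaw":85,"travel":[4.3,21.8,1.3],"angular":[0.000,-0.015,0.000]},{"jaw":85,"travel":[4.3,21.8,1.3],"angular":[0.000,-0.015,0.000]},{"jaw":85,"travel":[4.3,21.8,1.2],"angular":[0.000,-0.015,0.000]},{"jaw":85,"travel":[4.3,21.8,1.1],"angular":[0.000,-0.015,0.000]},
```

Call:
apply_moves(
  increments=[
    {"jaw": 85, "travel": [4.3, 22, 1.3], "angular": [0, -0.015, 0]},
    {"jaw": 85, "travel": [4.3, 22, 1.3], "angular": [0, -0.015, 0]},
    {"jaw": 85, "travel": [4.3, 22, 1.2], "angular": [0, -0.015, 0]},
    {"jaw": 85, "travel": [4.3, 22, 1.2], "angular": [0, -0.015, 0]},
    {"jaw": 85, "travel": [0, 0, 0], "angular": [0, 0, 0]},
  ],
)

```text
time_s: 2.3
position: [519.8, -48.5, 96.1]
tool_rot: [-0.19, 0.193, -0.679, 0.682]
contact_force: [-0.2, -0.1, -0.3]
opening: 85.4
```

```bash
python3 -c "
from h import *
plan([523.3,-36.6,18],-148,4,85)"
```

```text
at [519.8 -48.5  96.1] yaw -148.53 F [-0.2 -0.1 -0.3] open 85.4 t 2.3 q [ 0.23  0.27 -0.24  1.98  0.09  0.91 -2.66]
{"jaw":85,"travel":[-2.4,19.5,-2.2],"angular":[-0.001,-0.002,0.001]},{"jaw":85,"travel":[-2.4,19.5,-2.1],"angular":[-0.001,-0.002,0.001]},{"jaw":85,"travel":[-2.4,19.5,-2.1],"angular":[-0.001,-0.002,0.001]},{"jaw":85,"travel":[-2.3,19.5,-2.1],"angular":[-0.001,-0.002,0.001]},
```

Call:
apply_moves(
  increments=[
    {"jaw": 85, "travel": [-2.4, 19.5, -2.2], "angular": [0, 0, 0]},
    {"jaw": 85, "travel": [-2.4, 19.5, -2.1], "angular": [0, 0, 0]},
    {"jaw": 85, "travel": [-2.4, 19.5, -2.1], "angular": [0, 0, 0]},
    {"jaw": 85, "travel": [0, 10, 0], "angular": [0, 0, 0]},
    {"jaw": 85, "travel": [0, 0, 0], "angular": [0, 0, 0]},
    {"jaw": 85, "travel": [0, 0, 0], "angular": [0, 0, 0]},
  ],
)

```text
time_s: 2.9
position: [525.1, -49.8, 30.6]
tool_rot: [-0.187, 0.187, -0.678, 0.686]
contact_force: [0.7, -0.9, 0.3]
opening: 85.2
```

```bash
python3 -c "
from h import *
plan([523.3,-36.6,18],-148,1,85)"
```

```text
at [525.1 -49.8  30.6] yaw -149.37 F [ 0.7 -0.9  0.3] open 85.2 t 2.9 q [ 0.21  0.37 -0.23  2.01  0.13  0.77 -2.71]
{"jaw":85,"travel":[-5.2,12.4,-12.4],"angular":[-0.011,-0.024,0.003]},
```

Call:
apply_moves(
  increments=[
    {"jaw": 85, "travel": [-5, 10, -12], "angular": [-0.011, -0.024, 0]},
    {"jaw": 85, "travel": [0, 2, -3], "angular": [0, 0, 0]},
    {"jaw": 85, "travel": [0, 0, 0], "angular": [0, 0, 0]},
  ],
)

```text
time_s: 3.2
position: [523.9, -33.9, 20.2]
tool_rot: [-0.196, 0.195, -0.679, 0.68]
contact_force: [0.1, -0.5, -0.4]
opening: 84.8
```

```bash
python3 -c "
from h import *
plan([523.3,-36.6,18],-148,1,85)"
```

```text
at [523.9 -33.9  20.2] yaw -147.94 F [ 0.1 -0.5 -0.4] open 84.8 t 3.2 q [ 0.19  0.39 -0.24  2.01  0.13  0.75 -2.71]
{"jaw":85,"travel":[2.0,2.2,2.0],"angular":[-0.002,0.001,-0.001]},
```

Good. Close.

Call:
apply_moves(
  increments=[
    {"jaw": 60, "travel": [1, 2, 1], "angular": [0, 0, 0]},
    {"jaw": 40, "travel": [0, 0, 0], "angular": [0, 0, 0]},
    {"jaw": 20, "travel": [0, 0, 0], "angular": [0, 0, 0]},
    {"jaw": 10, "travel": [0, 0, 0], "angular": [0, 0, 0]},
    {"jaw": 10, "travel": [0, 0, 0], "angular": [0, 0, 0]},
    {"jaw": 10, "travel": [0, 0, 0], "angular": [0, 0, 0]},
    {"jaw": 10, "travel": [0, 0, 0], "angular": [0, 0, 0]},
    {"jaw": 10, "travel": [0, 0, 0], "angular": [0, 0, 0]},
  ],
)

```text
time_s: 4.0
position: [524.3, -35.3, 19.0]
tool_rot: [-0.196, 0.194, -0.679, 0.681]
contact_force: [-0.2, -0.2, -0.3]
opening: 9.9
```

```bash
python3 - <<'E'
from h import *
d=grab('wrist'); save(d,'w3'); plan([523.3,-36.6,18],-148,1,10); o=get_obs(); print(abs(o["dq"]).max(),o["wrist_torque"])
E
```

```text
at [524.3 -35.3  19. ] yaw -147.92 F [-0.4  0.5 -0. ] open 10.0 t 4.05 q [ 0.19  0.39 -0.24  2.01  0.13  0.75 -2.71]
{"jaw":10,"travel":[1.5,1.0,0.5],"angular":[-0.003,0.001,-0.002]},0.0014035976941123415 [-0.01151115  0.03684308  0.01249318]
```

View pics/w3.png

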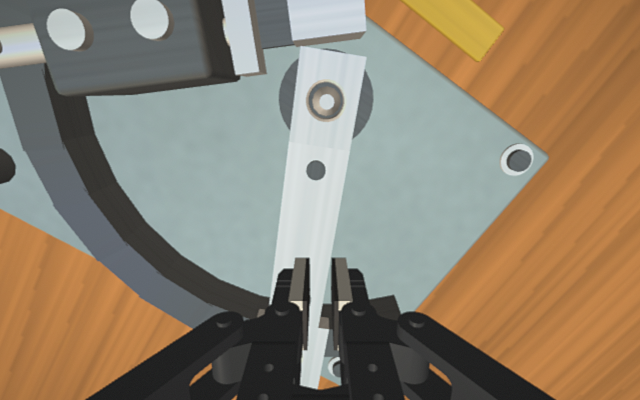

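The fingers at (303,290) and (342,290) seem to lie over the bar, and the opening of 10 is less than the bar's 28 mm. I will check depths.

```bash
python3 - <<'E'
from h import *
d=grab('wrist'); Q=pts(d); g=cv2.cvtColor(d["frame"],cv2.COLOR_RGB2GRAY)
for v in(180,240,255,262,270,280,300,320,340): print(v,[(u,*Q[v,u].round(0).astype(int)) if Q[v,u,2]==Q[v,u,2] else (u,) for u in(285,300,305,315,322,337,345,352)])
print(d["z_map"].min(), (d["z_map"]==0).mean())
E
```

```text
180 [(285, np.int64(562), np.int64(-63), np.int64(46)), (300, np.int64(556), np.int64(-66), np.int64(46)), (305, np.int64(554), np.int64(-68), np.int64(47)), (315, np.int64(550), np.int64(-70), np.int64(46)), (322, np.int64(547), np.int64(-72), np.int64(47)), (337, np.int64(541), np.int64(-76), np.int64(46)), (345, np.int64(531), np.int64(-71), np.int64(10)), (352, np.int64(527), np.int64(-73), np.int64(9))]
240 [(285, np.int64(546), np.int64(-36), np.int64(47)), (300, np.int64(540), np.int64(-40), np.int64(46)), (305, np.int64(538), np.int64(-41), np.int64(46)), (315, np.int64(534), np.int64(-44), np.int64(46)), (322, np.int64(530), np.int64(-45), np.int64(45)), (337, np.int64(514), np.int64(-37), np.int64(11)), (345, np.int64(510), np.int64(-39), np.int64(9)), (352, np.int64(506), np.int64(-42), np.int64(10))]
255 [(285, np.int64(542), np.int64(-29), np.int64(46)), (300, np.int64(536), np.int64(-33), np.int64(46)), (305, np.int64(534), np.int64(-34), np.int64(46)), (315, np.int64(529), np.int64(-37), np.int64(46)), (322, np.int64(526), np.int64(-39), np.int64(46)), (337, np.int64(5
[... 1886 characters left out ...]
, np.int64(96)), (315, np.int64(509), np.int64(-4), np.int64(46)), (322, np.int64(503), np.int64(-1), np.int64(39)), (337, np.int64(521), np.int64(-41), np.int64(96)), (345, np.int64(524), np.int64(-49), np.int64(108)), (352, np.int64(523), np.int64(-51), np.int64(108))]
340 [(285, np.int64(540), np.int64(-39), np.int64(117)), (300, np.int64(531), np.int64(-32), np.int64(105)), (305, np.int64(526), np.int64(-27), np.int64(96)), (315, np.int64(502), np.int64(8), np.int64(46)), (322, np.int64(498), np.int64(6), np.int64(46)), (337, np.int64(516), np.int64(-32), np.int64(95)), (345, np.int64(525), np.int64(-49), np.int64(117)), (352, np.int64(523), np.int64(-50), np.int64(117))]
0.0 0.003796875
```

```bash
python3 - <<'E'
from h import *
for n in("scene","side"):
    d=grab(n); save(d,n+"2"); Q=pts(d); g=d["frame"].max(-1)
    for a in(0,1):
      for zz in range(20,130,10):
        m=(np.hypot(Q[...,0]-524,Q[...,1]+35)<35)&(abs(Q[...,2]-zz)<5)&((g<90) if a else (g>=90)); print(n,"dark" if a else "light",zz,m.sum(),end="; ")
    print()
a=cv2.imread("pics/scene2.png")[170:270,270:400]; b=cv2.imread("pics/side2.png")[120:220,250:380]
cv2.imwrite("pics/c4.png",cv2.resize(np.hstack([a,b]),None,fx=3,fy=3,interpolation=cv2.INTER_CUBIC))
E
```

```text
scene light 20 7; scene light 30 4; scene light 40 57; scene light 50 71; scene light 60 7; scene light 70 16; scene light 80 10; scene light 90 17; scene light 100 9; scene light 110 5; scene light 120 5; scene dark 20 1; scene dark 30 0; scene dark 40 0; scene dark 50 3; scene dark 60 8; scene dark 70 19; scene dark 80 24; scene dark 90 17; scene dark 100 32; scene dark 110 70; scene dark 120 39; 
side light 20 2; side light 30 0; side light 40 31; side light 50 49; side light 60 3; side light 70 10; side light 80 5; side light 90 8; side light 100 8; side light 110 4; side light 120 1; side dark 20 0; side dark 30 0; side dark 40 0; side dark 50 6; side dark 60 1; side dark 70 11; side dark 80 12; side dark 90 11; side dark 100 13; side dark 110 51; side dark 120 26;
```

View pics/c4.png

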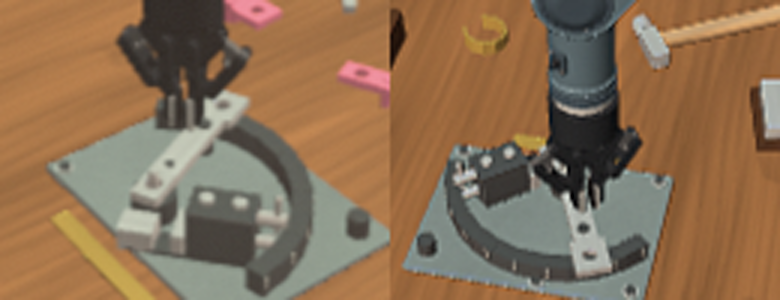

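All three cameras agree that the real finger tips are about 45 mm higher than the reported TCP (tips at z≈64 with TCP at 19), so they closed above the bar without touching it. I will open, go down about 43 mm watching the force, then close.

Call:
apply_moves(
  increments=[
    {"jaw": 85, "travel": [1.5, 0, 0.5], "angular": [0, 0, 0]},
    {"jaw": 85, "travel": [0, 0, 0], "angular": [0, 0, 0]},
    {"jaw": 85, "travel": [0, 0, 0], "angular": [0, 0, 0]},
    {"jaw": 85, "travel": [0, 0, 0], "angular": [0, 0, 0]},
    {"jaw": 85, "travel": [0, 0, 0], "angular": [0, 0, 0]},
    {"jaw": 85, "travel": [0, 10, 0], "angular": [0, 0, 0]},
    {"jaw": 85, "travel": [0, 10, 0], "angular": [0, 0, 0]},
  ],
)

```text
time_s: 4.9
position: [524.9, -36.8, -0.8]
tool_rot: [-0.198, 0.193, -0.678, 0.681]
contact_force: [0.4, 0.4, 0.0]
opening: 85.0
```

```bash
python3 - <<'E'
from h import *
plan([523.3,-36.6,-24],-148,3,85)
E
```

```text
at [524.9 -36.8  -0.8] yaw -147.92 F [0.4 0.4 0. ] open 85.0 t 4.9 q [ 0.19  0.42 -0.23  2.02  0.15  0.7  -2.71]
{"jaw":85,"travel":[0.5,7.7,-0.4],"angular":[-0.002,0.000,-0.002]},{"jaw":85,"travel":[0.5,7.7,-0.4],"angular":[-0.002,0.000,-0.002]},{"jaw":85,"travel":[0.4,7.7,-0.3],"angular":[-0.002,0.000,-0.002]},
```

Call:
apply_moves(
  increments=[
    {"jaw": 85, "travel": [0.5, 7.5, -0.4], "angular": [-0.002, 0, -0.002]},
    {"jaw": 85, "travel": [0.5, 7.5, -0.4], "angular": [-0.002, 0, -0.002]},
    {"jaw": 85, "travel": [0.5, 7, -0.4], "angular": [-0.002, 0, -0.002]},
    {"jaw": 85, "travel": [0, 0, 0], "angular": [0, 0, 0]},
  ],
)

```text
time_s: 5.3
position: [520.0, -36.4, -27.9]
tool_rot: [0.193, -0.198, 0.68, -0.679]
contact_force: [-0.1, 0.3, -0.3]
opening: 84.7
```

```bash
python3 - <<'E'
from h import *
plan([523.3,-36.6,-24],-148,1,85)
d=grab("wrist"); Q=pts(d); save(d,"w4")
m=(Q[...,2]>13)&(np.arange(400)[:,None]>230)
for u in range(200,440,20): 
    r=np.where(Q[:,u,2]>52)[0]; r=r[r>150]; print(u,[(int(v),*Q[v,u].round().astype(int).tolist()) for v in r[:1]])
E
```

```text
at [520.  -36.4 -27.9] yaw -147.91 F [-0.1  0.3 -0.3] open 84.7 t 5.3 q [ 0.18  0.47 -0.22  2.03  0.16  0.67 -2.72]
{"jaw":85,"travel":[-2.7,-3.9,1.9],"angular":[0.005,0.002,0.006]},200 [(306, 563, -23, 52)]
220 [(385, 551, -38, 91)]
240 []
260 [(392, 540, -36, 87)]
280 [(383, 536, -38, 83)]
300 [(385, 531, -42, 85)]
320 [(389, 527, -45, 86)]
340 [(385, 522, -47, 85)]
360 [(383, 518, -50, 84)]
380 [(387, 514, -53, 86)]
400 []
420 [(386, 511, -63, 92)]
```

Call:
apply_moves(
  increments=[
    {"jaw": 60, "travel": [-2.7, -3, 1.9], "angular": [0.005, 0.002, 0.006]},
    {"jaw": 40, "travel": [0, 0, 0], "angular": [0, 0, 0]},
    {"jaw": 20, "travel": [0, 0, 0], "angular": [0, 0, 0]},
    {"jaw": 10, "travel": [0, 0, 0], "angular": [0, 0, 0]},
    {"jaw": 10, "travel": [0, 0, 0], "angular": [0, 0, 0]},
    {"jaw": 10, "travel": [0, 0, 0], "angular": [0, 0, 0]},
    {"jaw": 10, "travel": [0, 0, 0], "angular": [0, 0, 0]},
  ],
)

```text
time_s: 6.05
position: [526.9, -36.0, -22.4]
tool_rot: [-0.197, 0.192, -0.679, 0.68]
contact_force: [1.3, -0.2, -0.5]
opening: 27.2
```

```bash
python3 - <<'E'
from h import *
d=grab("wrist"); save(d,"w5"); plan([523.3,-36.6,-24],-148,1,10); print(get_obs()["wrist_torque"])
E
```

```text
at [526.9 -36.  -22.4] yaw -148.03 F [ 0.7  0.2 -0.5] open 26.9 t 6.1 q [ 0.18  0.46 -0.22  2.02  0.16  0.66 -2.73]
{"jaw":10,"travel":[3.4,1.6,-1.4],"angular":[-0.004,-0.001,-0.006]},[ 0.13603402 -0.08307047  0.0079085 ]
```

View pics/w5.png

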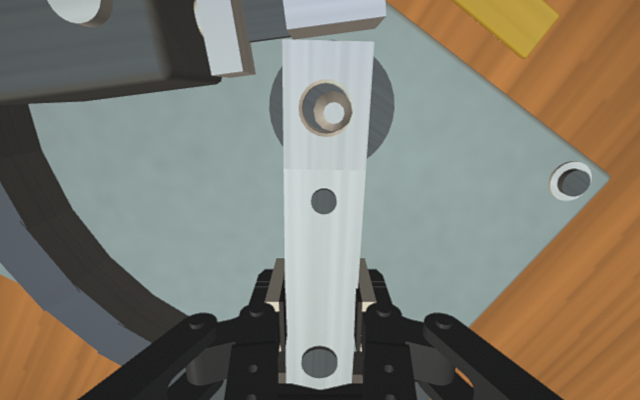

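Gripped at 27 mm opening, with the bar aligned to the jaws. The pin is in the eye at (328,110), the thin rivet at (323,201) and the thick rivet at (319,362). I will compute the lever in the tool frame.

```bash
python3 - <<'E'
from h import *
T,o=pose(); d=dict(np.load("pics/w5.npz"))
Ti=np.linalg.inv(T)
for n,u,v,r,z in(("thin",323,201,16,48),("thick",319,362,22,48)):
    g=cv2.cvtColor(d["frame"],cv2.COLOR_RGB2GRAY); b=blob(d,u,v,r,140); p=ray(d,*b[0],z); print(n,b,p.round(1),"tool",(Ti@np.r_[p,1])[:3].round(1))
for n,u,v,z in(("eye",325.5,108,46),("pintip",333,113,60),):
    p=ray(d,u,v,z); print(n,p.round(1),"tool",(Ti@np.r_[p,1])[:3].round(1))
E
```

```text
thin (array([323.30152672, 200.71946565]), np.int32(524)) [550.9 -75.9  48. ] tool [  0.3 -70.2  46.9]
thick (array([318.94652406, 361.51871658]), np.int32(935)) [515.7 -16.3  48. ] tool [ -1.3 -70.5 -22.4]
eye [ 566.6 -102.3   46. ] tool [  1.  -68.1  77.6]
pintip [ 564.5 -102.7   60. ] tool [  2.9 -82.1  76.9]
```

The grip is at lever x≈78.2. I will lift straight up.

Call:
apply_moves(
  increments=[
    {"jaw": 10, "travel": [0, -6, 0], "angular": [0, 0, 0]},
    {"jaw": 10, "travel": [0, -8, 0], "angular": [0, 0, 0]},
    {"jaw": 10, "travel": [0, -10, 0], "angular": [0, 0, 0]},
    {"jaw": 10, "travel": [0, -12, 0], "angular": [0, 0, 0]},
    {"jaw": 10, "travel": [0, -15, 0], "angular": [0, 0, 0]},
    {"jaw": 10, "travel": [0, -20, 0], "angular": [0, 0, 0]},
    {"jaw": 10, "travel": [0, -25, 0], "angular": [0, 0, 0]},
    {"jaw": 10, "travel": [0, -20, 0], "angular": [0, 0, 0]},
  ],
)

```text
time_s: 6.9
position: [518.1, -36.5, 96.3]
tool_rot: [0.192, -0.198, 0.68, -0.679]
contact_force: [0.2, 0.1, -4.1]
opening: 26.8
```

```bash
python3 - <<'E'
from h import *
plan([570.8,-40.6,95],-5,20,10)
E
```

```text
at [518.1 -36.5  96.3] yaw -148.02 F [ 0.2  0.1 -4.1] open 26.8 t 6.9 q [ 0.22  0.27 -0.26  1.98  0.09  0.91 -2.67]
{"jaw":10,"travel":[-2.1,0.0,1.6],"angular":[0.001,-0.125,-0.000]},{"jaw":10,"travel":[-1.9,0.0,1.8],"angular":[0.001,-0.125,-0.000]},{"jaw":10,"travel":[-1.7,0.0,2.0],"angular":[0.001,-0.125,-0.000]},{"jaw":10,"travel":[-1.4,0.0,2.2],"angular":[0.001,-0.125,-0.000]},{"jaw":10,"travel":[-1.1,0.0,2.4],"angular":[0.001,-0.125,-0.000]},{"jaw":10,"travel":[-0.8,0.0,2.5],"angular":[0.001,-0.125,-0.000]},{"jaw":10,"travel":[-0.5,0.0,2.6],"angular":[0.001,-0.125,-0.000]},{"jaw":10,"travel":[-0.2,0.1,2.6],"angular":[0.001,-0.125,-0.000]},
{"jaw":10,"travel":[0.2,0.1,2.6],"angular":[0.001,-0.125,-0.000]},{"jaw":10,"travel":[0.5,0.1,2.6],"angular":[0.001,-0.125,-0.000]},{"jaw":10,"travel":[0.8,0.1,2.5],"angular":[0.001,-0.125,-0.000]},{"jaw":10,"travel":[1.1,0.1,2.4],"angular":[0.001,-0.125,-0.000]},{"jaw":10,"travel":[1.4,0.1,2.2],"angular":[0.001,-0.125,-0.000]},{"jaw":10,"travel":[1.7,0.1,2.0],"angular":[0.001,-0.125,-0.000]},{"jaw":10,"travel":[1.9,0.1,1.8],"angular":[0.001,-0.125,-0.000]},{"jaw":10,"travel":[2.1,0.1,1.6],"angular":[0.001,-0.125,-0.000]},
{"jaw":10,"travel":[2.3,0.1,1.3],"angular":[0.001,-0.125,-0.000]},{"jaw":10,"travel":[2.5,0.1,1.0],"angular":[0.001,-0.125,-0.000]},{"jaw":10,"travel":[2.6,0.1,0.7],"angular":[0.001,-0.125,-0.000]},{"jaw":10,"travel":[2.6,0.1,0.4],"angular":[0.001,-0.125,-0.000]},
```

Call:
apply_moves(
  increments=[
    {"jaw": 10, "travel": [-2, 0, 1.6], "angular": [0, -0.1, 0]},
    {"jaw": 10, "travel": [-2, 0, 2], "angular": [0, -0.13, 0]},
    {"jaw": 10, "travel": [-1.7, 0, 2], "angular": [0, -0.13, 0]},
    {"jaw": 10, "travel": [-1.4, 0, 2], "angular": [0, -0.13, 0]},
    {"jaw": 10, "travel": [-1, 0, 2.4], "angular": [0, -0.13, 0]},
    {"jaw": 10, "travel": [-0.8, 0, 2.5], "angular": [0, -0.13, 0]},
    {"jaw": 10, "travel": [-0.5, 0, 2.6], "angular": [0, -0.13, 0]},
    {"jaw": 10, "travel": [-0.2, 0, 2.6], "angular": [0, -0.13, 0]},
  ],
)

```text
time_s: 7.7
position: [541.3, -38.9, 108.9]
tool_rot: [-0.509, 0.51, -0.488, 0.492]
contact_force: [0.0, -0.5, -4.2]
opening: 27.0
```

Call:
apply_moves(
  increments=[
    {"jaw": 10, "travel": [0, 0, 2.6], "angular": [0, -0.13, 0]},
    {"jaw": 10, "travel": [0.5, 0, 2.6], "angular": [0, -0.13, 0]},
    {"jaw": 10, "travel": [0.8, 0, 2.5], "angular": [0, -0.13, 0]},
    {"jaw": 10, "travel": [1, 0, 2.4], "angular": [0, -0.13, 0]},
    {"jaw": 10, "travel": [1.4, 0, 2.2], "angular": [0, -0.13, 0]},
    {"jaw": 10, "travel": [1.7, 0, 2], "angular": [0, -0.13, 0]},
    {"jaw": 10, "travel": [2, 0, 1.8], "angular": [0, -0.1, 0]},
    {"jaw": 10, "travel": [0, 0, 0], "angular": [0, 0, 0]},
  ],
)

```text
time_s: 8.5
position: [557.4, -40.9, 115.3]
tool_rot: [-0.671, 0.677, -0.212, 0.217]
contact_force: [0.3, -0.5, -3.7]
opening: 27.2
```

```bash
python3 - <<'E'
from h import *
plan([570.8,-40.6,95],-5,5,10)
E
```

```text
at [557.4 -40.9 115.3] yaw -35.29 F [ 0.3 -0.5 -3.7] open 27.2 t 8.5 q [ 0.47  0.35 -0.56  1.87  0.23  0.98 -0.81]
{"jaw":10,"travel":[2.1,4.1,1.6],"angular":[0.002,-0.106,0.001]},{"jaw":10,"travel":[2.3,4.1,1.4],"angular":[0.002,-0.106,0.001]},{"jaw":10,"travel":[2.4,4.1,1.1],"angular":[0.002,-0.106,0.001]},{"jaw":10,"travel":[2.5,4.1,0.8],"angular":[0.002,-0.106,0.001]},{"jaw":10,"travel":[2.6,4.1,0.6],"angular":[0.002,-0.106,0.001]},
```

Call:
apply_moves(
  increments=[
    {"jaw": 10, "travel": [2, 10, 1.6], "angular": [0, -0.11, 0]},
    {"jaw": 10, "travel": [2.3, 14, 1.4], "angular": [0, -0.11, 0]},
    {"jaw": 10, "travel": [2.4, 14, 1], "angular": [0, -0.11, 0]},
    {"jaw": 10, "travel": [2.5, 14, 0.8], "angular": [0, -0.11, 0]},
    {"jaw": 10, "travel": [2.6, 14, 0.6], "angular": [0, -0.11, 0]},
    {"jaw": 10, "travel": [0, 0, 0], "angular": [0, 0, 0]},
    {"jaw": 10, "travel": [0, 0, 0], "angular": [0, 0, 0]},
  ],
)

```text
time_s: 9.2
position: [570.3, -44.2, 52.1]
tool_rot: [-0.701, 0.712, -0.021, 0.025]
contact_force: [-0.9, 0.0, -3.4]
opening: 27.3
```

```bash
python3 - <<'E'
from h import *
plan([570.8,-40.6,30],-5,2,10)
E
```

```text
at [570.3 -44.2  52.1] yaw -3.76 F [-0.9  0.  -3.4] open 27.3 t 9.2 q [ 0.51  0.48 -0.62  1.88  0.37  0.89 -0.36]
{"jaw":10,"travel":[0.0,11.0,2.0],"angular":[0.007,0.011,0.004]},{"jaw":10,"travel":[0.1,11.0,1.9],"angular":[0.007,0.011,0.004]},
```

Call:
apply_moves(
  increments=[
    {"jaw": 10, "travel": [0, 11, 2], "angular": [0.007, 0.011, 0.004]},
    {"jaw": 10, "travel": [0, 9, 2], "angular": [0.007, 0.011, 0.004]},
    {"jaw": 10, "travel": [0, 0, 0], "angular": [0, 0, 0]},
    {"jaw": 10, "travel": [0, 0, 0], "angular": [0, 0, 0]},
  ],
)

```text
time_s: 9.6
position: [571.8, -40.8, 32.7]
tool_rot: [-0.706, 0.707, -0.033, 0.034]
contact_force: [1.1, 0.2, -3.6]
opening: 27.1
```

```bash
python3 - <<'E'
from h import *
plan([570.8,-40.6,30],-5,1,10)
for n in("scene","side"): save(grab(n),n+"3")
plan([570.8,-40.6,30],-5,1,10)
a=cv2.imread("pics/scene3.png")[185:265,290:370]; b=cv2.imread("pics/side3.png")[140:220,260:340]
cv2.imwrite("pics/c5.png",cv2.resize(np.hstack([a,b]),None,fx=5,fy=5,interpolation=cv2.INTER_CUBIC))
E
```

```text
at [571.8 -40.8  32.7] yaw -5.5 F [ 1.1  0.2 -3.6] open 27.1 t 9.6 q [ 0.49  0.51 -0.6   1.88  0.37  0.87 -0.39]
{"jaw":10,"travel":[-1.1,2.7,0.1],"angular":[0.001,-0.009,0.001]},at [571.8 -40.8  32.8] yaw -5.48 F [-0.5 -0.2 -4.1] open 26.3 t 9.7 q [ 0.49  0.51 -0.6   1.88  0.37  0.87 -0.39]
{"jaw":10,"travel":[-1.0,2.8,0.1],"angular":[0.001,-0.008,0.001]},
```

View pics/c5.png

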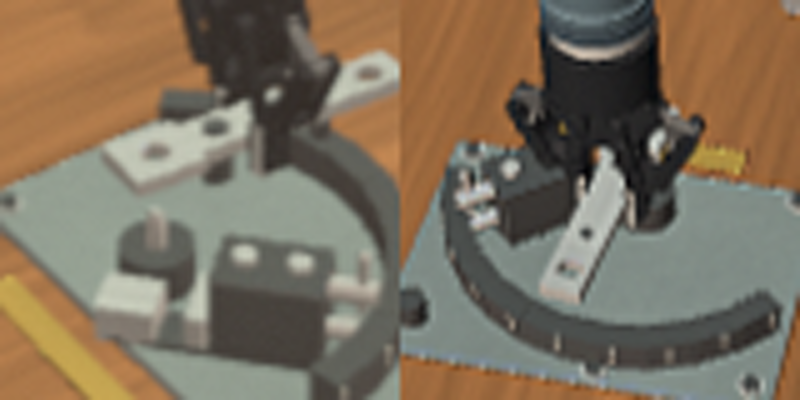

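The scene crop shows the broad eye at (157,152) right above the pin tip at (156,212), with the thick rivet at (215,127). In the side crop the plain eye is at (570,268) and the thin rivet at (587,232).

```bash
python3 - <<'E'
from h import *
S=dict(np.load("pics/scene3.npz"));D=dict(np.load("pics/side3.npz")); zt=101.2
for n,u,v,r,z,t in(("eye",320.9,214.9,3,zt,150),("thickr",332.5,209.9,4,zt+2,120),("plain",363,199,5,zt,130)):
    b=blob(S,u,v,r+2,t); print("scene",n,b,ray(S,*(b[0] if b else (u,v)),z).round(1), ray(S,u,v,z).round(1))
g=cv2.cvtColor(S["frame"],cv2.COLOR_RGB2GRAY); print(g[223:240,315:328]); print(g[209:222,312:332])
print("pintip",ray(S,320.8,226.6,60).round(1))
for n,u,v,r,z,t in(("plain",293.6,193.2,5,zt,150),("thinr",296.9,186,4,zt+2,130)):
    b=blob(D,u,v,r,t); print("side",n,b,ray(D,*(b[0] if b else (u,v)),z).round(1),ray(D,u,v,z).round(1))
E
```

```text
scene eye (array([320.83333333, 215.08333333]), np.int32(12)) [ 567.6 -103.3  101.2] [ 567.1 -102.7  101.2]
scene thickr (array([331.        , 205.48484848]), np.int32(33)) [552.6 -56.6 103.2] [571.2 -66.  103.2]
scene plain (array([358.71428571, 195.64285714]), np.int32(14)) [563.   36.5 101.2] [583.1  35.  101.2]
[[149 136 130 133 138 140 144 147 149 152 153 153 153]
 [154 150 145 145 148 150 152 152 154 153 152 152 154]
 [154 154 153 154 154 154 155 153 153 153 154 154 155]
 [153 154 153 152 158 169 169 159 155 154 155 155 156]
 [153 153 155 153 146 161 173 166 157 155 156 155 155]
 [155 154 153 152 138 140 154 161 152 150 153 153 156]
 [154 143 126 119 124 130 139 155 135 116 123 137 150]
 [131 112 100  97 115 125 133 149 125  97 100 110 127]
 [105  98  96  96 116 125 128 145 123  95  95  93 104]
 [ 97  96  97  98 117 124 125 142 120  96  95  96  97]
 [ 96  95  96  97 115 121 123 139 119  97  94  97  96]
 [ 96  97  95  97 109 114 116 124 110  97  95  94  94]
 [ 95  97  97  97  99 102 102 105  99  95  96  94  94]
 [ 91  96  96  97  96  96  99  97  95  96  94  95  89]
 [ 75  85  92
[... 781 characters left out ...]
 136 138 148 170 190 195 194 194 196 193
  176 147]
 [126 154 182 193 195 194 187 183 181 180 182 191 195 194 193 182 175 164
  151 131]
 [120 126 155 184 195 195 195 195 193 194 193 195 194 182 163 150 145 140
  134 116]
 [135 120 127 164 188 194 195 193 195 193 182 174 164 149 138 135 135 135
  120  93]
 [150 135 121 134 167 188 192 182 172 163 149 145 139 134 135 139 143 145
  113  75]
 [154 150 136 121 132 160 162 150 145 139 134 133 133 138 144 149 150 152
  129  97]]
pintip [ 565.9 -103.4   60. ]
side plain (array([292.72727273, 193.45454545]), np.int32(11)) [582.6  38.1 101.2] [580.1  36.5 101.2]
side thinr (array([297.  , 186.25]), np.int32(4)) [575.9   6.3 103.2] [576.4   5.3 103.2]
```

Pose and scene agree: the eye is over the pin within about 1 mm, roughly +1 in x. I will trim that and descend slowly.

Call:
apply_moves(
  increments=[
    {"jaw": 10, "travel": [-1, 10, 0], "angular": [0, -0.008, 0]},
    {"jaw": 10, "travel": [0, 10, 0], "angular": [0, 0, 0]},
    {"jaw": 10, "travel": [0, 4, 0], "angular": [0, 0, 0]},
    {"jaw": 10, "travel": [0, 0, 0], "angular": [0, 0, 0]},
  ],
)

```text
time_s: 10.1
position: [571.0, -40.8, 7.1]
tool_rot: [-0.706, 0.707, -0.03, 0.032]
contact_force: [-0.2, -0.2, -3.3]
opening: 27.0
```

```bash
cat >> h.py <<'E'
def eye(zt=-61.8):
    T,o=pose(); p=T@np.array([0,0,zt,1]); print("eye",p[:2].round(1),"underside",round(T[2,3]+58.4,1),"tiltz",T[:3,1].round(3),"F",o["contact_force"].round(1),"M",o["wrist_torque"].round(2),"open",round(o["opening"],1))
E
python3 - <<'E'
from h import *
eye(); plan([571-.3,-40.6,0],-5,1,10)
E
```

```text
eye [ 565.6 -102.3] underside 65.5 tiltz [ 0.002 -0.001 -1.   ] F [-0.2 -0.2 -3.3] M [0.01 0.07 0.  ] open 27.0
at [571.  -40.8   7.1] yaw -5.0 F [-0.2 -0.2 -3.3] open 27.0 t 10.1 q [ 0.48  0.55 -0.58  1.89  0.4   0.82 -0.4 ]
{"jaw":10,"travel":[-0.3,7.1,0.1],"angular":[0.001,-0.000,0.002]},
```

Call:
apply_moves(
  increments=[
    {"jaw": 10, "travel": [-0.3, 4, 0], "angular": [0, 0, 0]},
    {"jaw": 10, "travel": [0, 4, 0], "angular": [0, 0, 0]},
    {"jaw": 10, "travel": [0, 2, 0], "angular": [0, 0, 0]},
    {"jaw": 10, "travel": [0, 0, 0], "angular": [0, 0, 0]},
  ],
)

```text
time_s: 10.5
position: [570.7, -40.7, -4.0]
tool_rot: [-0.706, 0.707, -0.03, 0.032]
contact_force: [-0.5, -0.6, -3.7]
opening: 27.0
```

```bash
python3 -c "
from h import *
eye()"
```

```text
eye [ 565.3 -102.3] underside 54.4 tiltz [ 0.002 -0.001 -1.   ] F [-0.5 -0.6 -3.7] M [-0.02  0.01 -0.02] open 27.0
```

Call:
apply_moves(
  increments=[
    {"jaw": 10, "travel": [0, 3, 0], "angular": [0, 0, 0]},
    {"jaw": 10, "travel": [0, 3, 0], "angular": [0, 0, 0]},
    {"jaw": 10, "travel": [0, 3, 0], "angular": [0, 0, 0]},
    {"jaw": 10, "travel": [0, 0, 0], "angular": [0, 0, 0]},
  ],
)

```text
time_s: 10.9
position: [571.4, -40.8, -13.3]
tool_rot: [-0.706, 0.707, -0.03, 0.032]
contact_force: [-0.4, -0.9, -3.8]
opening: 27.3
```

```bash
python3 -c "
from h import *
eye()"
```

```text
eye [ 566.  -102.3] underside 45.1 tiltz [ 0.003 -0.001 -1.   ] F [-0.4 -0.9 -3.8] M [-0.07  0.01  0.05] open 27.3
```

Call:
apply_moves(
  increments=[
    {"jaw": 10, "travel": [-0.4, 3, 0], "angular": [0, 0, 0]},
    {"jaw": 10, "travel": [0, 2.5, 0], "angular": [0, 0, 0]},
    {"jaw": 10, "travel": [0, 1.5, 0], "angular": [0, 0, 0]},
    {"jaw": 10, "travel": [0, 0, 0], "angular": [0, 0, 0]},
  ],
)

```text
time_s: 11.3
position: [571.1, -40.7, -20.8]
tool_rot: [-0.706, 0.707, -0.03, 0.032]
contact_force: [-0.3, -0.0, -3.8]
opening: 26.9
```

```bash
python3 -c "
from h import *
eye()"
```

```text
eye [ 565.7 -102.3] underside 37.6 tiltz [ 0.003 -0.001 -1.   ] F [-0.3 -0.  -3.8] M [-0.01  0.07  0.06] open 26.9
```

Call:
apply_moves(
  increments=[
    {"jaw": 10, "travel": [0, 1.5, 0], "angular": [0, 0, 0]},
    {"jaw": 10, "travel": [0, 0.5, 0], "angular": [0, 0, 0]},
    {"jaw": 10, "travel": [0, 0, 0], "angular": [0, 0, 0]},
  ],
)

```text
time_s: 11.6
position: [572.0, -40.7, -22.1]
tool_rot: [-0.706, 0.707, -0.029, 0.033]
contact_force: [0.2, 0.1, -3.4]
opening: 26.8
```

```bash
python3 -c "
from h import *
eye()"
```

```text
eye [ 566.6 -102.2] underside 36.3 tiltz [ 0.004 -0.002 -1.   ] F [ 0.2  0.1 -3.4] M [ 0.03 -0.05 -0.03] open 26.8
```

Call:
apply_moves(
  increments=[
    {"jaw": 10, "travel": [-0.5, 0.8, 0], "angular": [0, 0, 0]},
    {"jaw": 10, "travel": [0, 0.5, 0], "angular": [0, 0, 0]},
    {"jaw": 30, "travel": [0, 0, 0], "angular": [0, 0, 0]},
    {"jaw": 44, "travel": [0, 0, 0], "angular": [0, 0, 0]},
    {"jaw": 44, "travel": [0, 0, 0], "angular": [0, 0, 0]},
    {"jaw": 44, "travel": [0, 0, 0], "angular": [0, 0, 0]},
  ],
)

```text
time_s: 12.2
position: [574.8, -40.4, -21.0]
tool_rot: [-0.706, 0.707, -0.027, 0.035]
contact_force: [-0.3, 0.1, 1.1]
opening: 43.8
```

```bash
python3 - <<'E'
from h import *
eye(); d=grab("wrist"); save(d,"w6")
for n,u,v,r,z in(("thinr",320,150,40,48),): pass
Q=pts(d); g=cv2.cvtColor(d["frame"],cv2.COLOR_RGB2GRAY); m=(abs(Q[...,2]-46)<4)&(g>165); m[:, :200]=0; m[:,440:]=0
print(m.sum(),np.median(Q[m],0)); A=np.c_[Q[m][:,:2],np.ones(m.sum())]; print("plane",np.linalg.lstsq(A,Q[m][:,2],rcond=None)[0])
print(Q[m].min(0).round(1),Q[m].max(0).round(1))
E
```

```text
eye [ 569.4 -101.9] underside 37.4 tiltz [ 0.01  -0.002 -1.   ] F [-0.3  0.1  1.1] M [-0.01  0.1   0.  ] open 43.8
23344 [577.01485509   2.13952587  45.7452061 ]
plane [-1.11633891e-03  7.06725499e-04  4.63950107e+01]
[547.5 -81.7  42. ] [603.8  58.4  50. ]
```

The lever is seated flat: top at 45.7, slope about 0.001. I will lift off, close the jaws, and go round to its anticlockwise side for the push.

Call:
apply_moves(
  increments=[
    {"jaw": 44, "travel": [-2, -15, 0], "angular": [0, 0, 0]},
    {"jaw": 44, "travel": [0, -25, 0], "angular": [0, 0, 0]},
    {"jaw": 44, "travel": [0, -25, 0], "angular": [0, 0, 0]},
    {"jaw": 30, "travel": [0, -15, 0], "angular": [0, -0.1, 0]},
    {"jaw": 15, "travel": [0, 0, 0], "angular": [0, -0.14, 0]},
    {"jaw": 0, "travel": [0, 0, 0], "angular": [0, -0.14, 0]},
    {"jaw": 0, "travel": [0, 0, 0], "angular": [0, -0.14, 0]},
    {"jaw": 0, "travel": [0, 0, 0], "angular": [0, -0.14, 0]},
  ],
)

```text
time_s: 13.05
position: [573.1, -39.6, 70.4]
tool_rot: [-0.672, 0.679, 0.214, -0.204]
contact_force: [-0.1, -0.2, 0.0]
opening: -0.1
```

```bash
python3 -c "
from h import *
plan([530,-24,50],85,8,0)"
```

```text
at [573.1 -39.6  70.4] yaw 34.38 F [-0.1 -0.2  0. ] open -0.1 t 13.05 q [ 0.63  0.49 -0.77  1.87  0.43  0.94  0.26]
{"jaw":0,"travel":[-3.4,2.5,4.7],"angular":[0.002,-0.110,0.000]},{"jaw":0,"travel":[-2.8,2.5,5.0],"angular":[0.002,-0.110,0.000]},{"jaw":0,"travel":[-2.3,2.5,5.3],"angular":[0.002,-0.110,0.000]},{"jaw":0,"travel":[-1.7,2.5,5.5],"angular":[0.002,-0.110,0.000]},{"jaw":0,"travel":[-1.0,2.5,5.7],"angular":[0.002,-0.110,0.000]},{"jaw":0,"travel":[-0.4,2.5,5.7],"angular":[0.002,-0.110,0.000]},{"jaw":0,"travel":[0.2,2.5,5.7],"angular":[0.002,-0.110,0.000]},{"jaw":0,"travel":[0.9,2.5,5.7],"angular":[0.002,-0.110,0.000]},
```

Call:
apply_moves(
  increments=[
    {"jaw": 0, "travel": [-3.4, 0, 4.7], "angular": [0.002, -0.11, 0]},
    {"jaw": 0, "travel": [-2.8, 0, 5], "angular": [0.002, -0.11, 0]},
    {"jaw": 0, "travel": [-2.3, 0, 5.3], "angular": [0.002, -0.11, 0]},
    {"jaw": 0, "travel": [-1.7, 2, 5.5], "angular": [0.002, -0.11, 0]},
    {"jaw": 0, "travel": [-1, 2, 5.7], "angular": [0.002, -0.11, 0]},
    {"jaw": 0, "travel": [-0.4, 2, 5.7], "angular": [0.002, -0.11, 0]},
    {"jaw": 0, "travel": [0.2, 2, 5.7], "angular": [0.002, -0.11, 0]},
    {"jaw": 0, "travel": [0.9, 2, 5.7], "angular": [0.002, -0.11, 0]},
  ],
)

```text
time_s: 13.85
position: [530.9, -25.8, 69.0]
tool_rot: [-0.509, 0.517, 0.489, -0.484]
contact_force: [-0.4, 0.5, 1.4]
opening: -0.1
```

```bash
python3 -c "
from h import *
plan([530,-24,-18],85,5,0)"
```

```text
at [530.9 -25.8  69. ] yaw 86.95 F [-0.4  0.5  1.4] open -0.1 t 13.85 q [ 0.8   0.5  -1.    1.96  0.53  0.95  1.06]
{"jaw":0,"travel":[0.4,17.4,0.4],"angular":[0.002,0.007,-0.001]},{"jaw":0,"travel":[0.4,17.4,0.4],"angular":[0.002,0.007,-0.001]},{"jaw":0,"travel":[0.4,17.4,0.3],"angular":[0.002,0.007,-0.001]},{"jaw":0,"travel":[0.4,17.4,0.3],"angular":[0.002,0.007,-0.001]},{"jaw":0,"travel":[0.4,17.4,0.3],"angular":[0.002,0.007,-0.001]},
```

Call:
apply_moves(
  increments=[
    {"jaw": 0, "travel": [0.4, 17, 0], "angular": [0.002, 0.007, 0]},
    {"jaw": 0, "travel": [0.4, 17, 0], "angular": [0.002, 0.007, 0]},
    {"jaw": 0, "travel": [0.4, 17, 0], "angular": [0.002, 0.007, 0]},
    {"jaw": 0, "travel": [0.4, 17, 0], "angular": [0.002, 0.007, 0]},
    {"jaw": 0, "travel": [0, 14, 0], "angular": [0, 0, 0]},
    {"jaw": 0, "travel": [0, 0, 0], "angular": [0, 0, 0]},
  ],
)

```text
time_s: 14.45
position: [531.2, -26.3, -19.1]
tool_rot: [-0.52, 0.525, 0.475, -0.477]
contact_force: [-0.6, 1.2, 0.5]
opening: 0.1
```

```bash
cat >> h.py <<'E'
def arc(phi,off,r,n):
    "n rows of arc about the pin: pusher at lever angle phi (deg), off from axis"
    T,o=pose(); p=T[:3,3]-[565.4,-102.2,0]; ph0=np.degrees(np.arctan2(T[1,0],T[0,0])); c,s=np.cos(np.radians(ph0)),np.sin(np.radians(ph0))
    r0,o0=p[0]*c+p[1]*s,-p[0]*s+p[1]*c; print("r",r0.round(1),"off",o0.round(1),"yaw",ph0.round(2),"z",p[2].round(1),"F",o["contact_force"].round(1),"t",round(o["time_s"],2),"q",o["joint_pos"].round(2))
    def P(k):
        f=np.radians(ph0+(phi-ph0)*k); rr=r0+(r-r0)*k; oo=o0+(off-o0)*k; return np.array([rr*np.cos(f)-oo*np.sin(f),rr*np.sin(f)+oo*np.cos(f)]),f
    for i in range(n):
        a,f=P(i/n); b,g=P((i+1)/n); d=b-a; print("[%.1f,%.1f,%.1f] %.3f"%(d[0]*np.cos(f)+d[1]*np.sin(f),-18-p[2] if i==0 else 0,-d[0]*np.sin(f)+d[1]*np.cos(f),f-g))
E
python3 -c "
from h import *
arc(50,30,75,8)"
```

```text
r 72.4 off 41.2 yaw 84.63 z -19.1 F [-0.6  1.2  0.5] t 14.45 q [ 0.69  0.63 -0.86  1.99  0.67  0.83  0.92]
[3.1,1.1,-7.0] 0.076
[3.0,0.0,-7.0] 0.076
[2.9,0.0,-7.0] 0.076
[2.8,0.0,-7.1] 0.076
[2.7,0.0,-7.1] 0.076
[2.6,0.0,-7.1] 0.076
[2.5,0.0,-7.1] 0.076
[2.4,0.0,-7.1] 0.076
```

Call:
apply_moves(
  increments=[
    {"jaw": 0, "travel": [3, 1, -7], "angular": [0, 0.076, 0]},
    {"jaw": 0, "travel": [3, 0, -7], "angular": [0, 0.076, 0]},
    {"jaw": 0, "travel": [3, 0, -7], "angular": [0, 0.076, 0]},
    {"jaw": 0, "travel": [2.8, 0, -7], "angular": [0, 0.076, 0]},
    {"jaw": 0, "travel": [2.7, 0, -7], "angular": [0, 0.076, 0]},
    {"jaw": 0, "travel": [2.6, 0, -7], "angular": [0, 0.076, 0]},
    {"jaw": 0, "travel": [2.5, 0, -6], "angular": [0, 0.076, 0]},
    {"jaw": 0, "travel": [0, 0, 0], "angular": [0, 0, 0]},
  ],
)

```text
time_s: 15.25
position: [580.9, -22.0, -21.9]
tool_rot: [-0.632, 0.635, 0.311, -0.316]
contact_force: [-0.2, -0.5, -0.0]
opening: -0.1
```

```bash
cat >> h.py <<'E'
def lever(tag):
    "angle of the lever from its rivets/top face in scene and side depth maps"
    for n in("scene","side","wrist"):
        d=grab(n); save(d,n+tag); Q=pts(d); f=d["frame"].astype(int); m=(abs(Q[...,2]-46)<4)&(f.min(-1)>165)&(np.hypot(Q[...,0]-565,Q[...,1]+102)<175)&(f.max(-1)-f.min(-1)<40)
        k,l,s,c=cv2.connectedComponentsWithStats(m.astype(np.uint8)); i=1+np.argmax(s[1:,4]); m=l==i; p=Q[m][:,:2].astype(np.float32)
        (x,y),(w,h),a=cv2.minAreaRect(p); B=cv2.boxPoints(((x,y),(w,h),a)); e=max([B[1]-B[0],B[2]-B[1]],key=np.linalg.norm); print(n,m.sum(),"ctr",round(x,1),round(y,1),"size",round(w),round(h),"angle",round(np.degrees(np.arctan2(e[1],e[0]))%180,1),"z",np.median(Q[m][:,2]).round(1))
E
python3 -c "
from h import *
arc(39,27,75,4); lever('7')"
```

```text
r 73.2 off 36.3 yaw 52.65 z -21.9 F [-0.2 -0.5 -0. ] t 15.25 q [ 0.54  0.66 -0.72  1.87  0.58  0.85  0.44]
[2.3,3.9,-6.8] 0.060
[2.2,0.0,-6.8] 0.060
[2.1,0.0,-6.8] 0.060
[1.9,0.0,-6.8] 0.060
scene 168 ctr 611.2 -22.5 size 92 28 angle 59.8 z 45.2
side 50 ctr 629.4 11.8 size 53 24 angle 55.6 z 45.8
wrist 2390 ctr 634.9 20.9 size 38 30 angle 61.2 z 45.7
```

Call:
apply_moves(
  increments=[
    {"jaw": 0, "travel": [2.3, 3, -6.8], "angular": [0, 0.06, 0]},
    {"jaw": 0, "travel": [2.2, 0, -6.8], "angular": [0, 0.06, 0]},
    {"jaw": 0, "travel": [2, 0, -6], "angular": [0, 0.06, 0]},
    {"jaw": 0, "travel": [1, 0, -2], "angular": [0, 0.04, 0]},
    {"jaw": 0, "travel": [0, 0, 0], "angular": [0, 0, 0]},
  ],
)

```text
time_s: 15.9
position: [596.7, -28.4, -26.2]
tool_rot: [-0.664, 0.665, 0.237, -0.247]
contact_force: [0.3, -0.1, -0.2]
opening: 0.1
```

```bash
python3 -c "
from h import *
arc(39,26,75,2); lever('8')"
```

```text
r 71.5 off 36.3 yaw 40.06 z -26.2 F [ 0.3 -0.1 -0.2] t 15.9 q [ 0.5   0.68 -0.67  1.82  0.55  0.85  0.26]
[2.1,8.2,-5.9] 0.009
[2.0,0.0,-5.9] 0.009
scene 165 ctr 631.6 -26.7 size 114 27 angle 44.5 z 45.1
side 41 ctr 654.8 -0.9 size 42 26 angle 53.7 z 46.7
wrist 2469 ctr 659.1 2.9 size 37 29 angle 48.8 z 45.7
```

Call:
apply_moves(
  increments=[
    {"jaw": 0, "travel": [2, -6, -3], "angular": [0, 0.01, 0]},
    {"jaw": 0, "travel": [1, 0, -4], "angular": [0, 0.01, 0]},
    {"jaw": 0, "travel": [0, 0, -2], "angular": [0, 0, 0]},
    {"jaw": 0, "travel": [0, 0, 0], "angular": [0, 0, 0]},
  ],
)

```text
time_s: 16.45
position: [604.2, -33.1, -19.9]
tool_rot: [0.667, -0.666, -0.23, 0.241]
contact_force: [-0.3, 1.1, 0.4]
opening: -0.2
```

```bash
python3 -c "
from h import *
arc(39,26,75,1); lever('9')"
```

```text
r 73.6 off 29.4 yaw 38.96 z -19.9 F [-0.3  1.1  0.4] t 16.45 q [ 0.51  0.68 -0.67  1.8   0.54  0.87  0.26]
[1.4,1.9,-3.3] -0.001
scene 127 ctr 569.4 -100.4 size 57 39 angle 48.3 z 45.4
side 32 ctr 563.4 -102.9 size 42 31 angle 46.7 z 46.0
wrist 3214 ctr 552.6 -97.9 size 54 27 angle 72.2 z 45.7
```

Call:
apply_moves(
  increments=[
    {"jaw": 0, "travel": [0, 0, -2], "angular": [0, 0, 0]},
    {"jaw": 0, "travel": [0, 0, -1.5], "angular": [0, 0, 0]},
    {"jaw": 0, "travel": [0, 0, 0], "angular": [0, 0, 0]},
  ],
)

```text
time_s: 16.9
position: [606.0, -34.9, -20.0]
tool_rot: [0.667, -0.666, -0.231, 0.242]
contact_force: [-0.4, 0.7, 0.1]
opening: -0.1
```

```bash
python3 - <<'E'
from h import *
arc(39,25,75,1)
d=grab("wrist"); save(d,"w10"); cv2.imwrite("pics/w10.png",cv2.cvtColor(d["frame"],cv2.COLOR_RGB2BGR))
E
```

```text
r 73.9 off 26.8 yaw 39.02 z -20.0 F [-0.4  0.7  0.1] t 16.9 q [ 0.51  0.68 -0.67  1.79  0.54  0.87  0.27]
[1.1,2.0,-1.8] 0.000
```

View pics/w10.png

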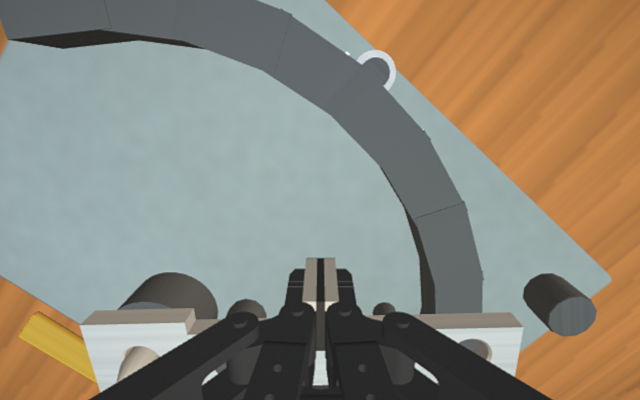

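The lever lies nearly parallel to the jaw axis (head at (140,320), plain end at (475,320)) and there is no block force yet. I will push on gently.

Call:
apply_moves(
  increments=[
    {"jaw": 0, "travel": [0, 0, -1.5], "angular": [0, 0, 0]},
    {"jaw": 0, "travel": [0, 0, -1], "angular": [0, 0, 0]},
    {"jaw": 0, "travel": [0, 0, 0], "angular": [0, 0, 0]},
  ],
)

```text
time_s: 17.25
position: [607.1, -35.4, -20.0]
tool_rot: [0.667, -0.665, -0.231, 0.242]
contact_force: [-1.2, 0.6, 0.7]
opening: 0.0
```

```bash
python3 - <<'E'
from h import *
arc(39,25,75,1)
E
```

```text
r 74.5 off 25.5 yaw 39.09 z -20.0 F [-1.2  0.6  0.7] t 17.25 q [ 0.51  0.68 -0.67  1.79  0.54  0.87  0.27]
[0.5,2.0,-0.6] 0.002
```

Call:
apply_moves(
  increments=[
    {"jaw": 0, "travel": [0, 0, -1.5], "angular": [0, 0, 0]},
    {"jaw": 0, "travel": [0, 0, -1], "angular": [0, 0, 0]},
    {"jaw": 0, "travel": [0, 0, 0], "angular": [0, 0, 0]},
  ],
)

```text
time_s: 17.55
position: [607.3, -35.4, -20.1]
tool_rot: [0.668, -0.664, -0.231, 0.243]
contact_force: [-0.3, 0.4, 0.6]
opening: -0.2
```

```bash
python3 - <<'E'
from h import *
arc(39,23,75,1)
E
```

```text
r 74.7 off 25.3 yaw 39.16 z -20.1 F [-0.3  0.4  0.6] t 17.55 q [ 0.51  0.69 -0.67  1.79  0.53  0.88  0.28]
[0.4,2.1,-2.5] 0.003
```

Call:
apply_moves(
  increments=[
    {"jaw": 0, "travel": [0, 0, -4], "angular": [0, 0, 0]},
  ],
)

```text
time_s: 17.65
position: [607.2, -35.3, -20.4]
tool_rot: [0.67, -0.662, -0.23, 0.245]
contact_force: [-8.4, 8.6, 6.7]
opening: 0.2
```

```bash
python3 - <<'E'
from h import *
arc(39,23,75,1)
E
```

```text
r 74.6 off 25.4 yaw 39.22 z -20.4 F [-8.4  8.6  6.7] t 17.65 q [ 0.51  0.69 -0.67  1.78  0.53  0.88  0.28]
[0.4,2.4,-2.7] 0.004
```

This is a firm stop, 12 N with no motion, at an offset of 25.4 (half the bar, 14, plus half the finger, 11), so the lever is against the block. I will back off, then lift away.

Call:
apply_moves(
  increments=[
    {"jaw": 0, "travel": [0, 0, 2], "angular": [0, 0, 0]},
    {"jaw": 0, "travel": [0, 0, 6], "angular": [0, 0, 0]},
    {"jaw": 0, "travel": [0, 0, 10], "angular": [0, 0, 0]},
    {"jaw": 0, "travel": [0, -20, 0], "angular": [0, 0, 0]},
    {"jaw": 0, "travel": [0, -40, 0], "angular": [0, 0, 0]},
    {"jaw": 0, "travel": [0, -50, 0], "angular": [0, 0, 0]},
    {"jaw": 0, "travel": [0, -50, 0], "angular": [0, 0, 0]},
    {"jaw": 0, "travel": [-30, -40, 30], "angular": [0, 0, 0]},
  ],
)

```text
time_s: 18.45
position: [565.9, -23.1, 179.0]
tool_rot: [0.669, -0.664, -0.228, 0.245]
contact_force: [0.4, -0.8, 1.7]
opening: 0.3
```

Call:
apply_moves(
  increments=[
    {"jaw": 0, "travel": [-45, 0, 10], "angular": [0, 0, 0]},
    {"jaw": 0, "travel": [-45, 0, 10], "angular": [0, 0, 0]},
    {"jaw": 0, "travel": [-30, 0, 10], "angular": [0, 0, 0]},
    {"jaw": 0, "travel": [0, 0, 0], "angular": [0, 0, 0]},
    {"jaw": 0, "travel": [0, 0, 0], "angular": [0, 0, 0]},
  ],
)

```text
time_s: 18.95
position: [456.0, -76.3, 195.6]
tool_rot: [-0.661, 0.671, 0.235, -0.24]
contact_force: [1.1, 0.2, -0.0]
opening: -0.0
```

```bash
python3 - <<'E'
from h import *
lever('f'); print(get_obs()["position"],get_obs()["contact_force"],get_obs()["time_s"])
a=cv2.imread("pics/scenef.png")[190:270,285:395]; b=cv2.imread("pics/sidef.png")[155:225,245:335]
a=cv2.resize(a,(550,400),interpolation=cv2.INTER_CUBIC); w=cv2.imread("pics/wristf.png")
b=cv2.resize(b,(514,400),interpolation=cv2.INTER_CUBIC)
cv2.imwrite("pics/cf.png",cv2.resize(np.vstack([np.hstack([a,b]),cv2.resize(np.hstack([w,np.zeros_like(w)]),(1064,332))]),(798,549)))
# displacement of other things by image difference
for n in("scene","side"):
    p=cv2.imread(f"pics/{n}.png",0).astype(int); q=cv2.imread(f"pics/{n}f.png",0).astype(int); m=cv2.morphologyEx((abs(p-q)>30).astype(np.uint8),cv2.MORPH_OPEN,np.ones((3,3)))
    k,l,s,c=cv2.connectedComponentsWithStats(m); print(n,[(s[i].tolist()) for i in range(1,k) if s[i,4]>25])
E
```

```text
scene 121 ctr 569.0 -99.0 size 57 39 angle 42.6 z 45.2
side 174 ctr 605.8 -67.8 size 153 36 angle 40.2 z 46.1
wrist 3787 ctr 618.3 -59.2 size 183 41 angle 38.9 z 45.6
[456.78412192 -75.01919602 194.81798346] [ 1.0466518  -0.8454391  -0.23889605] 19.1
scene [[35, 0, 80, 60, 1769], [190, 0, 33, 50, 744], [221, 0, 32, 61, 610], [257, 0, 66, 55, 1616], [288, 3, 21, 7, 107], [16, 22, 8, 7, 43], [29, 29, 31, 53, 868], [22, 33, 5, 6, 26], [0, 41, 50, 73, 1806], [217, 51, 18, 27, 158], [51, 86, 13, 21, 129], [279, 88, 46, 65, 1554], [53, 109, 12, 7, 49], [39, 120, 32, 12, 159], [41, 134, 15, 7, 80], [34, 140, 70, 57, 1624], [326, 200, 26, 25, 284], [325, 229, 7, 10, 45], [364, 234, 14, 9, 92]]
side [[396, 0, 142, 148, 5629], [529, 0, 66, 91, 2551], [320, 31, 32, 40, 678], [335, 31, 8, 6, 36], [352, 34, 28, 9, 153], [391, 36, 10, 11, 76], [402, 38, 21, 31, 365], [326, 69, 26, 24, 445], [321, 93, 36, 51, 1081], [521, 97, 23, 41, 469], [491, 117, 11, 20, 106], [518, 145, 6, 8, 36], [513, 154, 6, 9, 39], [300, 174, 6, 8, 36], [282, 178, 15, 11, 106], [307, 181, 10, 14, 87], [268, 185, 13, 9, 77], [311, 198, 13, 14, 141]]
```

View pics/cf.png

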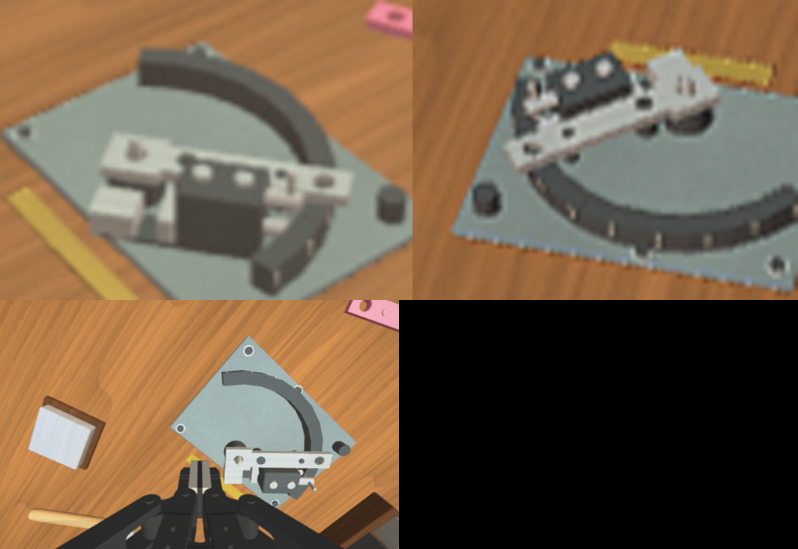

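The final view shows the broad head on the pin and the lever flat (183x41 mm at 38.9°, top z 45.6), with its side along the block. Image changes appear only at the arm and the lever. I am handing in.

```bash
python3 -c "
from cell import *
print(finish_job(), get_obs()['time_s'])"
```

```text
the job is handed in; nothing more can be done
the job is handed in; nothing more can be done
```

The job is handed in at about 19 s of robot time. The lever was lifted off the pin, turned end for end and lowered onto its broad head with no contact jolts. It was then pushed round with the closed fingers until it stopped against the clamp block, and the arm backed off clear.

**Last checks**
- **Seating:** the wrist depth map shows the whole lever (183 x 41 mm) with its top at z 45.6 mm, against 46 mm expected. It lies flat, with the broad head on the pin.
- **Against the block:** the lever is at 38.9°, and I had estimated the clamp axis at about 39°. The stop was firm: about 12 N with no further motion.
- **Bystanders:** image changes from the start showed only around the arm and the lever. I did not measure each bystander separately.

**Disagreements**
- **Finger tips:** the real tips sat about 45 mm higher than the reported TCP. The first closing therefore shut above the bar without touching it. I found this in the depth maps and corrected for it.
- **Lever angle from the far cameras:** the scene camera gave 42.6° and the side camera 40.2°. I trusted the wrist view, because it was the only one that measured the lever's full size.

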